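Turn the row of valve parts round for reassembly

TASK

The four parts of the dismantled valve stand in one rack in the order in which they came out; move them to the empty rack in the reverse order, ready for reassembly. The part that now stands nearest the robot goes into the pocket farthest from it, the next into the next one in, and so on, one part to a pocket. Keep the parts upright, never let one fall over, and leave each standing down inside its pocket.

Things in the scene. Friction and masses are not known exactly. Their poses are not given: they have to be found in the camera images.
- sleeve_mid (a point): plain aluminium tube, open at the top, 34 mm outer and 24 mm inner diameter, 60 mm tall, 0.1 kg; shortest of the four. Loose, stands upright in one of the teardown rack's nests. The point is on its axis, half-way up; its z axis points up along the part. It may be gripped there across its diameter from above.
- spring_mid (a point): steel coil spring, stiff (it behaves as a rigid cylinder), 29 mm outer diameter, 66 mm tall, 0.09 kg. Loose, stands upright in one of the teardown rack's nests. The point is on its axis, half-way up; its z axis points up along the part. It may be gripped there across its diameter from above.
- piston_mid (a point): solid dark steel cylinder with two grooves near its top, 32 mm diameter, 75 mm tall, 0.22 kg. Loose, stands upright in one of the teardown rack's nests. The point is on its axis, half-way up; its z axis points up along the part. It may be gripped there across its diameter from above.
- valve_mid (a point): steel poppet valve standing on its head: a disc 34 mm in diameter (8 mm high, then tapering until 16 mm up) at the foot, above it a bare upright stem 14 mm in diameter; 84 mm tall in all, 0.16 kg; the tallest. Loose, stands upright in one of the teardown rack's nests. The point is on its axis, half-way up; its z axis points up along the part. It may be gripped there across its diameter from above (on the stem).
- nest_sleeve: the shallow white nest in which the sleeve stands at the start; fixed on the teardown rack, identical to the other three and marks where the sleeve came from. 60 mm square, 54 mm inside, floor 4 mm thick, low rim 6 mm above that floor. Origin: centre of its underside, which lies 4 mm above the table; x axis along the row, away from the robot.
- nest_spring: the shallow white nest in which the spring stands at the start; fixed on the teardown rack, identical to the other three and marks where the spring came from. 60 mm square, 54 mm inside, floor 4 mm thick, low rim 6 mm above that floor. Origin: centre of its underside, which lies 4 mm above the table; x axis along the row, away from the robot.
- nest_piston: the shallow white nest in which the piston stands at the start; fixed on the teardown rack, identical to the other three and marks where the piston came from. 60 mm square, 54 mm inside, floor 4 mm thick, low rim 6 mm above that floor. Origin: centre of its underside, which lies 4 mm above the table; x axis along the row, away from the robot.
- nest_valve: the shallow white nest in which the valve stands at the start; fixed on the teardown rack, identical to the other three and marks where the valve came from. 60 mm square, 54 mm inside, floor 4 mm thick, low rim 6 mm above that floor. Origin: centre of its underside, which lies 4 mm above the table; x axis along the row, away from the robot.
- teardown_rack: The full rack: steel base plate 286 x 74 x 4 mm, fixed, on the left or right, lengthways away from the robot, turned up to 0.2 rad. Origin: centre of its underside; x along its length, away from the robot. Carries the four nests in one row, centres at x = -102, -34, 34 and 102 mm, y = 0, in any order.
- assembly_rack: The empty rack: steel base plate 286 x 74 x 4 mm, fixed, on the left or right, lengthways away from the robot, turned up to 0.2 rad. Origin: centre of its underside; x along its length, away from the robot. Carries four white pockets just like the nests, centres at x = -102, -34, 34 and 102 mm, y = 0; 54 mm square inside. On both racks floors are 8 mm and rims 14 mm above the table.
Things that resemble listed ones, but are neither listed nor needed, are in the scene too. Leave any yellow look-alike of the part that bears sleeve_mid alone. What is shaped like the part that bears valve_mid but orange is not meant.

How it is judged:
By the outcome, as a careful person would: the job done as asked, in the order asked, and still so for the second after the job is handed in, with the robot touching nothing.
It also fails if it takes over 120 s, if anything falls off the work surface, if the arm or the gripper's body presses on something with over 40 N, if the wrist force passes 120 N, or if a joint passes its speed limit or range.

ROBOT

A 6-joint arm with a two-finger parallel gripper is mounted at the origin on the work surface. World frame = base frame: x ahead of the robot, y to its left, z up, the work surface at z = 0. Lengths are in m, angles in rad, forces in N, time in s.
With the tool pointing down it reaches from about 0.3 to 0.875 m from the base axis. Payload 6.4 kg.
Tool frame: the origin (TCP) lies between the finger pads; the fingertips stand 22 mm ahead of it and the grasp point (between the pads) lies 3 mm ahead of it; z points along the fingers, y is the line along which they close (so a half turn about z gives the same grasp; the last joint's range is limited). The gripper opens to 85 mm and grips with 20 to 120 N. Pads are 22 mm wide; open, the fingers measure 114 mm over their backs; the gripper's body (76 mm by 85 mm) begins 54 mm behind the grasp point. The pads swing forward as they close: fully open they stand 13 mm farther back than shut.
Start: joints at [-1.482, 0.181, 1.607, -0, 1.354, -0.206], TCP at [0.167, -0.55, 0.253] pointing down, gripper open.
Joint ranges: [-2.99, 2.99], [-0.89, 2.07], [0.3, 2.58], [-1.14, 4.28], [0, 2.63], [-3.12, 3.12]. Speed limits (rad/s): [2.57, 2.57, 3.01, 3.14, 3.14, 3.14].

INTERFACE

Orientations are given as a unit quaternion [w, x, y, z].
In Python, from bench import ctrl, imaging, workorder gives the robot as it stands.
- The arm moves only by the shell command python3 -m pendant 'ROWS' [OPENING]. ROWS is JSON, a list of rows, each a list of 4 numbers: the shift along the tool's x, y, z in cm, then the turn about the tool's z in degrees. In form: [[dx, dy, dz, roll], ...]. A call has 1 to 12 rows; each row is the pose to reach, as a shift and turn from the pose commanded when the call began, along the tool's axes at that moment; what a row does not reach only later rows make up. A row lasts 1/12 s, in which the tool goes at most 41.7 mm and 7.16 degrees, less where a joint would pass 70% of its speed; a pose out of reach is approached as far as the arm can. A call with a gripper value outside its range is refused whole. OPENING is the opening, from 0 (shut) to 1 (fully open), set as the call begins (- or left out, the last holds). The fingers move at their own pace and stop on an object; the grip force is fixed at half the most. Time passes only in rows, so rows that repeat a pose let the fingers close. It gives the time, the measured TCP pose, the force, the opening and the grip force at its end, in the units of the state.
- ctrl.get_obs(): the state, without advancing time (a new reading comes with each control period).
- imaging.camera(name): name is "scene" or "side" or "wrist"; returns the picture (480x640x3 uint8, red, green, blue); there is no depth.
- imaging.camera_info(name): a dict with "K" (3x3 intrinsics, pixels), "T" (4x4, takes a point from camera to world coordinates); the wrist camera has in their place "tool_from_camera" (4x4, takes a point from camera to tool coordinates, whose origin is the TCP and whose axes are the flange's). Camera axes: x right, y up, looking along -z (the intrinsics and any distortion apply to the point x, -y, -z); pixel columns grow to the right and rows downward; lengths in m; the calibration is good to about 2 mm. A picture is of the moment at which its call begins: read the wrist's pose just before it. camera_info takes no time and is no camera call.
- workorder.hand_in(): hands the job in; it is judged then, once.
The state is a dict: "time_s": time; "q": joint angles; "dq": joint speeds; "joint_efforts": joint torques, N m; "eef_pos": TCP position; "eef_rot": TCP orientation; "wrist_force": force on the tool from outside, world axes, zero at the start; "torque": the same for the moment, N m; "opening": opening from 0.0 (shut) to 1.0 (fully open); "grasp_force": force on a finger pad.
Only numpy, scipy, OpenCV 4.12 (cv2) and the standard library are available. Lean on these libraries where they do the work, as an engineer would, in place of code of your own. Each camera call takes 0.05 s, during which the arm holds its last target. There are 200 camera calls.

## Working session

There is one attempt and no reset: what is moved stays moved. The work goes in short steps, Python scripts to look and compute and a shell command to move; the robot and the scene stay as the last step left them, time stands still between calls to the robot, and variables do not carry over. Pictures are saved under pics/ and viewed, at most 14 in all, crops included, and the job is handed in when it is done.

```bash
mkdir -p pics; ls; python3 - <<'E'
from bench import ctrl, imaging
import cv2,numpy as np
for n in ["scene","side"]:
    im=imaging.camera(n); cv2.imwrite(f"pics/{n}0.png",im[:,:,::-1]); i=imaging.camera_info(n); print(n,{k:np.round(v,4).tolist() if not isinstance(v,str) else v for k,v in i.items()})
print(imaging.camera_info("wrist"))
print(ctrl.get_obs())
E
```

```text
pics
scene {'K': [[581.3713, 0.0, 321.3388], [0.0, 581.3713, 236.3367], [0.0, 0.0, 1.0]], 'T': [[-0.7148, -0.3827, 0.5854, 1.063], [0.6993, -0.3984, 0.5935, 0.5661], [0.0061, 0.8336, 0.5524, 0.5911], [0.0, 0.0, 0.0, 1.0]]}
side {'K': [[567.5889, 0.0, 317.4299], [0.0, 567.5889, 232.0185], [0.0, 0.0, 1.0]], 'T': [[-0.9454, 0.2229, -0.2378, 0.2767], [-0.326, -0.6462, 0.6901, 0.6858], [0.0002, 0.7299, 0.6836, 0.7544], [0.0, 0.0, 0.0, 1.0]]}
{'K': array([[421.56587781,   0.        , 321.46206322],
       [  0.        , 421.56587781, 243.51999549],
       [  0.        ,   0.        ,   1.        ]]), 'tool_from_camera': array([[-1.05065711e-04,  9.56097132e-01,  2.93049932e-01,
         7.55114111e-02],
       [ 9.99999994e-01,  9.95888226e-05,  3.36090247e-05,
         4.81781920e-04],
       [ 2.94899440e-06,  2.93049934e-01, -9.56097137e-01,
        -1.21282558e-01],
       [ 0.00000000e+00,  0.00000000e+00,  0.00000000e+00,
         1.00000000e+00]])}
{'time_s': 0.1, 'q': array([-1.48232027e+00,  1.81484954e-01,  1.60788667e+00, -9.83462990e-07,
        1.35378094e+00, -2.06311824e-01]), 'dq': array([-0.00089226, -0.00109233, -0.00172968,  0.00111325,  0.00050462,
       -0.00012644]), 'joint_efforts': array([ 4.90634211e-04, -4.45875621e+01, -3.52237487e+01, -3.52064053e-04,
        4.20431243e-03, -5.50023515e-06]), 'eef_pos': array([ 0.16702827, -0.54973823,  0.25247428]), 'eef_rot': array([-7.78633195e-04,  9.89156848e-01,  1.46860891e-01,  4.54476285e-05]), 'wrist_force': array([-0.52190993, -0.06757267,  0.04238528]), 'torque': array([ 0.00723157,  0.02743034, -0.02019726]), 'grasp_force': 0.0, 'opening': 0.999345112691229}
```

View pics/scene0.png

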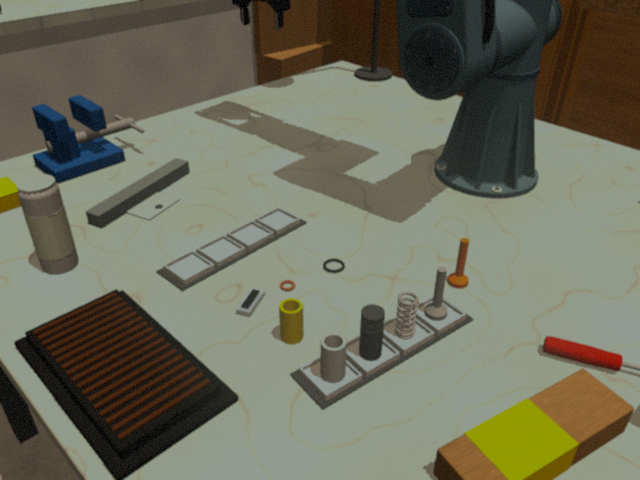

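View pics/side0.png

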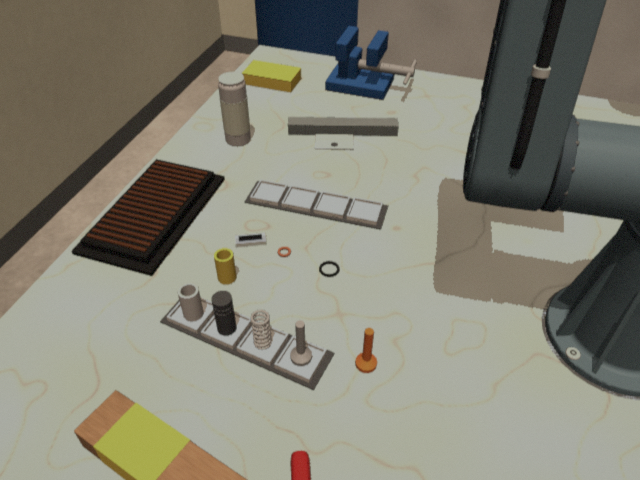

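The scene view shows, going away from the robot along the full rack: valve (437,295), spring (405,315), piston (371,333) and sleeve (333,360). The empty rack runs from (293,215) to (170,275). The look-alikes are a yellow tube at (291,320) and an orange valve at (461,262). Both stand outside the rack, so neither is meant; the grey pair in the nests is the one described.

```bash
cat > h.py <<'E'
from bench import ctrl, imaging
import cv2,numpy as np
from scipy.spatial.transform import Rotation as R
def tool():
    o=ctrl.get_obs(); T=np.eye(4); T[:3,:3]=R.from_quat(o["eef_rot"],scalar_first=True).as_matrix(); T[:3,3]=o["eef_pos"]; return T
def cam(n):
    i=imaging.camera_info(n); return i["K"],(i["T"] if "T" in i else tool()@i["tool_from_camera"])
def ray(K,T,uv):
    p=np.linalg.solve(K,[uv[0],uv[1],1]); d=T[:3,:3]@[p[0],-p[1],-p[2]]; return T[:3,3],d/np.linalg.norm(d)
def plane(K,T,uv,z):
    o,d=ray(K,T,uv); return o+d*(z-o[2])/d[2]
def tri(rs):
    A=sum(np.eye(3)-np.outer(d,d) for o,d in rs); b=sum((np.eye(3)-np.outer(d,d))@o for o,d in rs); return np.linalg.solve(A,b)
def proj(K,T,p):
    c=np.linalg.inv(T)@np.r_[p,1]; return K@[c[0],-c[1],-c[2]]/-c[2]
E
python3 - <<'E'
from h import *
np.set_printoptions(precision=4,suppress=True)
P={"scene":{"tear":[(291,373),(322,404),(472,317),(440,290)],"asm":[(158,268),(180,287),(306,222),(281,208)]},
"side":{"tear":[(162,321),(177,300),(333,356),(317,383)],"asm":[(246,202),(255,182),(387,207),(383,226)]}}
for n in P:
    K,T=cam(n)
    for r,c in P[n].items():
        q=np.array([plane(K,T,u,.004) for u in c]); m=q.mean(0)
        print(n,r,m[:2],"edges",[round(np.linalg.norm(q[i]-q[i-1]),3) for i in range(4)]); print(q[:,:2].tolist())
        _,_,v=np.linalg.svd(q[:,:2]-m[:2]); a=v[0]*np.sign(v[0][0]); print("yaw",np.arctan2(a[1],a[0]),[ (m[:2]+a*x).round(4).tolist() for x in(-.102,-.034,.034,.102)])
S={"scene":cam("scene"),"side":cam("side")}
tops={"valve":((440,270),(300,322)),"spring":((407,296),(261,314)),"piston":((372,310),(222,297)),"sleeve":((333,341),(190,289))}
for k,(a,b) in tops.items(): print(k,tri([ray(*S["scene"],a),ray(*S["side"],b)]))
E
```

```text
scene tear [0.5644 0.1971] edges [np.float64(0.293), np.float64(0.067), np.float64(0.282), np.float64(0.075)]
[[0.7036739974047286, 0.14546634464713448], [0.7105554068255151, 0.2122270999318686], [0.4308411353124527, 0.2515892557831148], [0.41238094202911424, 0.17909246828256553]]
yaw -0.12349308590617544 [[0.4631, 0.2097], [0.5306, 0.2013], [0.5981, 0.1929], [0.6656, 0.1845]]
scene asm [ 0.5675 -0.1539] edges [np.float64(0.279), np.float64(0.069), np.float64(0.281), np.float64(0.072)]
[[0.7067428833129075, -0.18634625661690285], [0.7084728656824155, -0.1169012081596219], [0.4272924441773439, -0.12014262671115239], [0.42737557505554824, -0.19215975093702353]]
yaw 0.018025716171546396 [[0.4655, -0.1557], [0.5335, -0.1545], [0.6015, -0.1533], [0.6695, -0.152]]
side tear [0.5681 0.2041] edges [np.float64(0.282), np.float64(0.048), np.float64(0.289), np.float64(0.054)]
[[0.7108697841853443, 0.2161107618953313], [0.7097912071395144, 0.16800216531850676], [0.4219244046643049, 0.18921042291953238], [0.4298955408438626, 0.24299589957149614]]
yaw -0.0840787887894606 [[0.4665, 0.2126], [0.5342, 0.2069], [0.602, 0.2012], [0.6698, 0.1955]]
side asm [ 0.5677 -0.1508] edges [np.float64(0.284), np.float64(0.068), np.float64(0.286), np.float64(0.059)]
[[0.7055012031453607, -0.10911132032344939], [0.7146671513312299, -0.17598655655389128], [0.4284602857041267, -0.18804850277656482], [0.42208316946955343, -0.1298818992591143]]
yaw 0.054131878610853446 [[0.4658, -0.1563], [0.5337, -0.1526], [0.6016, -0.1489], [0.6695, -0.1452]]
valve [0.469  0.2069 0.0897]
spring [0.5345 0.2008 0.0749]
piston [0.6011 0.1949 0.0841]
sleeve [0.6654 0.1849 0.0658]
```

```bash
cat >> h.py <<'E'
def go(p,head,T=None):
    T=tool() if T is None else T; d=T[:3,:3].T@(np.array(p)-T[:3,3])*100
    h=np.arctan2(T[1,0],T[0,0]); print("go",d.round(2),"roll",round(-np.degrees(head-h),2),"rows",np.ceil(np.linalg.norm(d)/4.17))
E
python3 - <<'E'
from h import *
S={"scene":cam("scene"),"side":cam("side")}
print("yellow",tri([ray(*S["scene"],(291,302)),ray(*S["side"],(225,253))]))
print("orange",tri([ray(*S["scene"],(464,240)),ray(*S["side"],(369,331))]))
print("thermos", plane(*S["scene"],(58,265),0))
go((.60,-.152,.25),.035)
E
```

```text
yellow [0.65035309 0.08822399 0.06229076]
orange [0.37026092 0.18311053 0.08308975]
thermos [ 0.82229707 -0.31690114  0.        ]
go [ 52.99 -25.48   0.3 ] roll 14.88 rows 15.0
```

```bash
python3 -m pendant '[[3.5,-1.7,0,1.5],[7,-3.4,0,3],[10.5,-5,0,4.5],[14,-6.7,0,6],[17.5,-8.4,0,7.5],[21,-10.1,0,9],[24.5,-11.8,0,10.5],[28,-13.4,0,12],[31.5,-15.1,0,13.5],[35,-16.8,0,14.9]]'; python3 -m pendant '[[3,-1.5,0,0],[6,-3,0,0],[9.5,-3.5,0,0],[13,-3.5,0,0],[16.5,-4,0,0],[19.2,-3.9,0,0],[19.2,-3.9,0,0],[19.2,-3.9,0,0]]'
python3 - <<'E'
from h import *
print(tool().round(4))
go((.60,-.152,.25),.035)
cv2.imwrite("pics/w1.png",imaging.camera("wrist")[:,:,::-1])
E
```

```text
time_s: 0.93
eef_pos: [0.4542, -0.286, 0.2531]
eef_rot: [-0.0, 1.0, 0.017, -0.0]
wrist_force: [0.2, -1.0, 0.2]
opening: 1.001
grasp_force: 0.0
time_s: 1.6
eef_pos: [0.6442, -0.2414, 0.2516]
eef_rot: [-0.001, 1.0, 0.018, -0.001]
wrist_force: [-0.8, -0.3, 0.0]
opening: 0.998
grasp_force: 0.0
[[ 0.9993  0.0363 -0.0022  0.6442]
 [ 0.0363 -0.9993  0.0011 -0.2414]
 [-0.0021 -0.0012 -1.      0.2516]
 [ 0.      0.      0.      1.    ]]
go [-4.09 -9.09  0.17] roll 0.08 rows 3.0
```

View pics/w1.png

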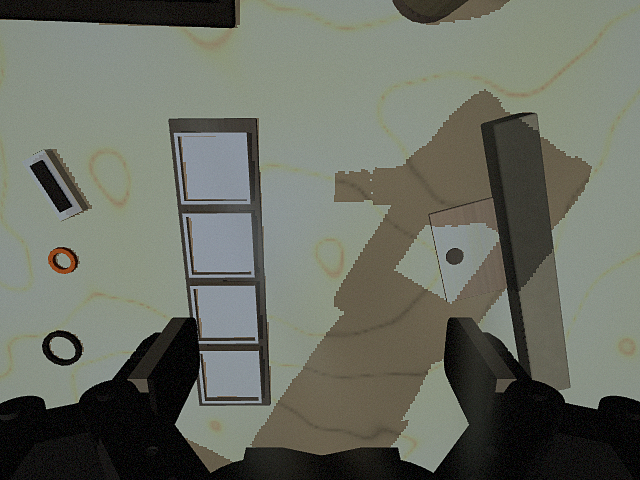

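The whole empty rack is visible, with plate corners near (170,119), (257,118), (270,404) and (199,405). The pocket rims run from about (174..256,132..205) for the farthest to (199..268,348..404) for the nearest.

```bash
python3 - <<'E'
from h import *
np.set_printoptions(precision=4,suppress=True)
K,T=cam("wrist")
q=np.array([plane(K,T,u,.004) for u in [(170,119),(257,118),(270,404),(199,405)]]); m=q.mean(0)
print(q[:,:2].tolist(),m,[np.linalg.norm(q[i]-q[i-1]).round(4) for i in range(4)])
a=(q[0]+q[1]-q[2]-q[3])[:2]; a/=np.linalg.norm(a); print("yaw",np.arctan2(a[1],a[0]),[(m[:2]+a*x).round(4).tolist() for x in(-.102,-.034,.034,.102)])
p=np.array([plane(K,T,u,.014) for u in [(174,134),(250,131),(256,202),(181,206)]]); print("far pocket",p.mean(0),[np.linalg.norm(p[i]-p[i-1]).round(4) for i in range(4)])
go((.56,.05,.26),-.05); go((.50,.205,.25),-.107)
E
```

```text
[[0.7100151396098712, -0.11205506368106469], [0.7134016685826547, -0.18512237418997995], [0.42886675342914604, -0.19582187897043213], [0.42495594231572703, -0.12202784071402789]] [ 0.5693 -0.1538  0.004 ] [np.float64(0.2852), np.float64(0.0731), np.float64(0.2847), np.float64(0.0739)]
yaw 0.03627708247172111 [[0.4674, -0.1575], [0.5353, -0.155], [0.6033, -0.1525], [0.6712, -0.1501]]
far pocket [ 0.6708 -0.1509  0.014 ] [np.float64(0.0606), np.float64(0.0629), np.float64(0.0595), np.float64(0.0654)]
go [ -7.29 -29.45  -0.75] roll 4.89 rows 8.0
go [-12.73 -45.15   0.27] roll 8.16 rows 12.0
```

```bash
python3 -m pendant '[[-0.3,-4,0,1],[-0.6,-8,0,2],[-0.9,-12,0,3],[-1.2,-16,0,4],[-1.5,-20,0,5],[-1.8,-24,0,6],[-2.1,-28,0,7],[-2.4,-32,0,8.2],[-2.6,-36,0,8.2],[-2.8,-40,0,8.2],[-2.8,-44.2,0,8.2],[-2.8,-44.2,0,8.2]]';python3 -m pendant '[[0,0,0,0],[0,0,0,0]]'
python3 - <<'E'
from h import *
print(tool().round(4))
cv2.imwrite("pics/w2.png",imaging.camera("wrist")[:,:,::-1])
E
```

```text
time_s: 2.65
eef_pos: [0.598, 0.2047, 0.2538]
eef_rot: [-0.001, 0.999, -0.052, -0.0]
wrist_force: [0.5, -0.8, -0.3]
opening: 1.0
grasp_force: 0.0
time_s: 2.82
eef_pos: [0.5997, 0.1978, 0.2534]
eef_rot: [0.0, 0.999, -0.054, -0.0]
wrist_force: [-0.3, -0.1, -0.4]
opening: 1.001
grasp_force: 0.0
[[ 9.941e-01 -1.081e-01 -1.000e-04  5.997e-01]
 [-1.081e-01 -9.941e-01 -7.000e-04  1.978e-01]
 [-0.000e+00  7.000e-04 -1.000e+00  2.534e-01]
 [ 0.000e+00  0.000e+00  0.000e+00  1.000e+00]]
```

View pics/w2.png

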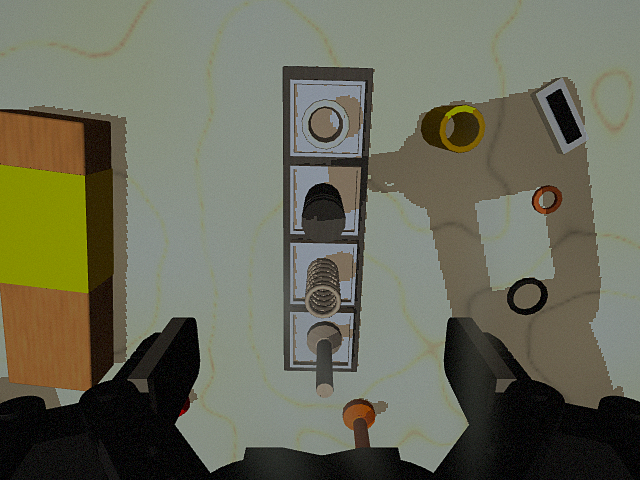

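The full rack from the wrist shows the sleeve mouth at (325,126), piston top at (323,215), spring top ring at (324,299) and valve stem tip at (325,391). The yellow tube at (461,128) and the orange valve at (360,410) are off the rack and not meant.

```bash
python3 - <<'E'
from h import *
np.set_printoptions(precision=4,suppress=True)
K,T=cam("wrist")
im=imaging.camera("wrist"); cv2.imwrite("pics/c1.png",cv2.resize(im[60:440,220:520],None,fx=1.5,fy=1.5)[:,:,::-1])
q=np.array([plane(K,T,u,.004) for u in [(284,67),(373,68),(356,370),(285,370)]]); m=q.mean(0)
print(m,[np.linalg.norm(q[i]-q[i-1]).round(4) for i in range(4)])
a=(q[0]+q[1]-q[2]-q[3])[:2]; a/=np.linalg.norm(a); print("yaw",np.arctan2(a[1],a[0]),[(m[:2]+a*x).round(4).tolist() for x in(-.102,-.034,.034,.102)])
for n,u,z in [("sleeve",(325,126),.068),("piston",(323,215),.083),("spring",(324,299),.074),("valve",(325,391),.092)]:
    p=plane(K,T,u,z); print(n,p); p[2]=.15; go(p,-.107)
E
```

```text
[0.57   0.1978 0.004 ] [np.float64(0.2846), np.float64(0.0726), np.float64(0.2839), np.float64(0.0719)]
yaw -0.13342998679919607 [[0.469, 0.2114], [0.5363, 0.2023], [0.6037, 0.1933], [0.6711, 0.1842]]
sleeve [0.6672 0.187  0.068 ]
go [ 6.75  0.23 10.34] roll -0.2 rows 3.0
piston [0.6073 0.195  0.083 ]
go [ 0.71  0.1  10.34] roll -0.2 rows 3.0
spring [0.5386 0.2017 0.074 ]
go [-6.19  0.19 10.34] roll -0.2 rows 3.0
valve [0.4683 0.2086 0.092 ]
go [-13.25   0.28  10.34] roll -0.2 rows 5.0
```

View pics/c1.png

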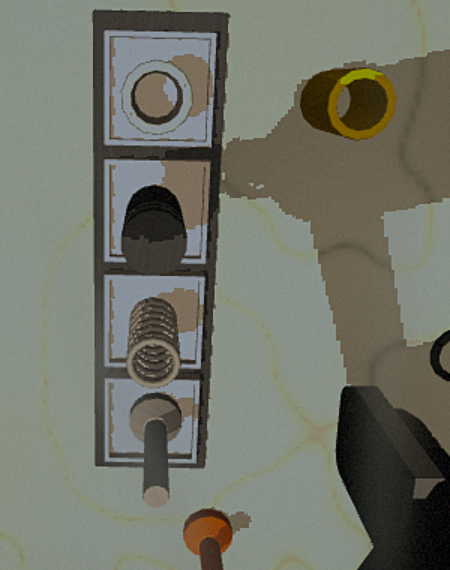

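The crop confirms it: the grey sleeve and steel valve stand in the nests, with the yellow tube and orange valve outside. Valve first.

```bash
python3 -m pendant '[[-3.3,0.1,0,0],[-6.6,0.2,0,0],[-10,0.3,1,0],[-13.2,0.3,2.5,0],[-13.2,0.3,6,0],[-13.2,0.3,9.5,0],[-13.2,0.3,13,0],[-13.2,0.3,16,0],[-13.2,0.3,18,0],[-13.2,0.3,19.2,0],[-13.2,0.3,19.2,0],[-13.2,0.3,19.2,0]]'; python3 - <<'E'
from h import *
go((.4683,.2086,.0615),-.107)
cv2.imwrite("pics/w3.png",imaging.camera("wrist")[:,:,::-1])
E
```

```text
time_s: 3.92
eef_pos: [0.4692, 0.2091, 0.0616]
eef_rot: [0.0, 0.998, -0.055, -0.0]
wrist_force: [0.8, 0.1, 0.8]
opening: 1.003
grasp_force: 0.0
go [-0.09  0.06  0.01] roll -0.17 rows 1.0
```

View pics/w3.png

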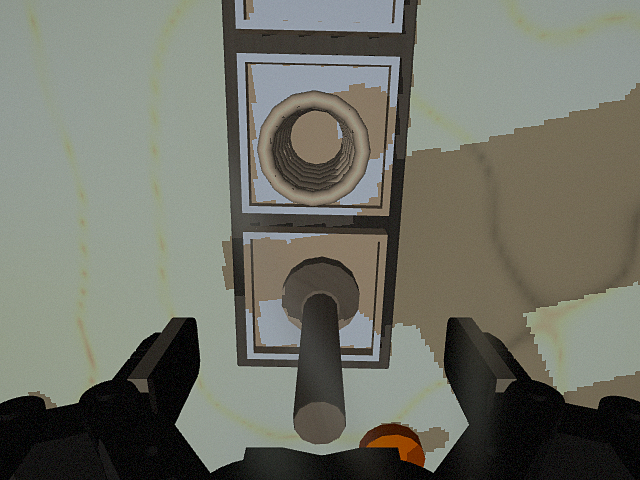

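The valve stem, tip at (320,423), is centred between the fingers. Closing and lifting.

```bash
python3 -m pendant '[[0,0,0,0],[0,0,0,0],[0,0,0,0],[0,0,0,0],[0,0,0,0],[0,0,0,0],[0,0,0,0],[0,0,0,0],[0,0,0,0]]' 0; python3 -m pendant '[[0,0,-0.5,0],[0,0,-1.5,0],[0,0,-3.5,0],[0,0,-6.5,0],[0,0,-10,0],[0,0,-12,0],[0,0,-12,0]]'; python3 - <<'E'
from h import *
go((.6712,-.1501,.185),.036);go((.6712,-.1501,.075),.036)
E
```

```text
time_s: 4.72
eef_pos: [0.469, 0.2099, 0.0617]
eef_rot: [0.0, 0.999, -0.054, 0.0]
wrist_force: [-2.0, -0.9, 5.2]
opening: 0.149
grasp_force: 58.3
time_s: 5.3
eef_pos: [0.4719, 0.2107, 0.1871]
eef_rot: [-0.001, 0.999, -0.054, 0.005]
wrist_force: [0.7, -0.0, -2.2]
opening: 0.146
grasp_force: 58.5
go [23.7  33.72  0.33] roll -8.26 rows 10.0
go [23.6  33.76 11.33] roll -8.26 rows 11.0
```

```bash
python3 -m pendant '[[1,1.4,0,-0.3],[3,4.2,0,-1],[5.4,7.7,0,-1.9],[7.8,11.2,0,-2.7],[10.2,14.6,0,-3.6],[12.6,18,0,-4.4],[15,21.4,0,-5.2],[17.4,24.8,0,-6],[19.8,28.2,0,-6.9],[22,31.4,0,-7.7],[23.3,33.2,0,-8.2],[23.7,33.8,0,-8.3]]';python3 -m pendant '[[0,0,0,0],[0,0,0,0],[0,0,0,0]]'; python3 - <<'E'
from h import *
go((.6712,-.1501,.0635),.036)
E
```

```text
time_s: 6.3
eef_pos: [0.6684, -0.1558, 0.1797]
eef_rot: [0.0, 1.0, 0.017, -0.0]
wrist_force: [-1.2, 0.4, -0.7]
opening: 0.145
grasp_force: 58.6
time_s: 6.55
eef_pos: [0.667, -0.15, 0.1805]
eef_rot: [-0.001, 1.0, 0.019, -0.001]
wrist_force: [0.1, 0.5, -1.8]
opening: 0.146
grasp_force: 58.6
go [ 0.44  0.04 11.7 ] roll 0.09 rows 3.0
```

```bash
python3 -m pendant '[[0.4,0,2,0],[0.4,0,5,0],[0.4,0,8,0],[0.4,0,10,0],[0.4,0,11.2,0],[0.4,0,11.6,0],[0.4,0,11.7,0],[0.4,0,11.7,0],[0.4,0,11.7,0]]'; python3 - <<'E'
from h import *
go((.6712,-.1501,.062),.036)
cv2.imwrite("pics/w4.png",imaging.camera("wrist")[:,:,::-1])
E
```

```text
time_s: 7.3
eef_pos: [0.6731, -0.1518, 0.0664]
eef_rot: [0.001, 1.0, 0.018, 0.002]
wrist_force: [0.1, 0.6, -1.6]
opening: 0.146
grasp_force: 58.7
go [-0.19 -0.18  0.44] roll 0.05 rows 1.0
```

View pics/w4.png

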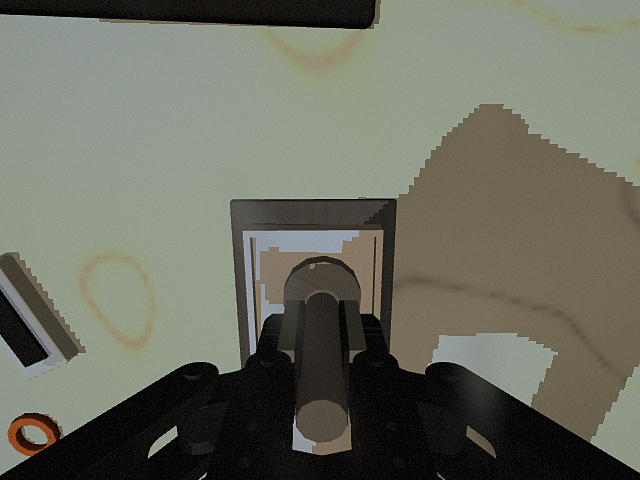

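The valve foot (322,285) is centred in the far pocket, about 4 mm above the floor. Lowering the rest and releasing.

```bash
python3 -m pendant '[[0,0,0.1,0],[0,0,0.2,0],[0,0,0.3,0],[0,0,0.4,0],[0,0,0.4,0],[0,0,0.4,0]]'; python3 -m pendant '[[0,0,0,0],[0,0,0,0],[0,0,0,0],[0,0,0,0],[0,0,0,0],[0,0,0,0],[0,0,0,0]]' 1;python3 -m pendant '[[0,0,-1,0],[0,0,-4,0],[0,0,-8,0],[0,0,-12,0],[0,0,-14,0],[0,0,-14,0],[0,0,-14,0]]'; python3 - <<'E'
from h import *
go((.5375,.2022,.20),-.12)
cv2.imwrite("pics/w5.png",imaging.camera("wrist")[:,:,::-1])
E
```

```text
time_s: 7.85
eef_pos: [0.6723, -0.1518, 0.0617]
eef_rot: [0.0, 1.0, 0.018, 0.0]
wrist_force: [-2.3, 1.1, 5.7]
opening: 0.147
grasp_force: 59.7
time_s: 8.43
eef_pos: [0.6718, -0.1516, 0.0602]
eef_rot: [-0.0, 1.0, 0.018, -0.0]
wrist_force: [0.2, -0.2, 0.7]
opening: 0.999
grasp_force: 0.0
time_s: 9.02
eef_pos: [0.673, -0.152, 0.2034]
eef_rot: [0.001, 1.0, 0.018, 0.002]
wrist_force: [-0.9, 0.5, -0.5]
opening: 1.004
grasp_force: 0.0
go [-12.25 -35.89   0.22] roll 8.97 rows 10.0
```

View pics/w5.png

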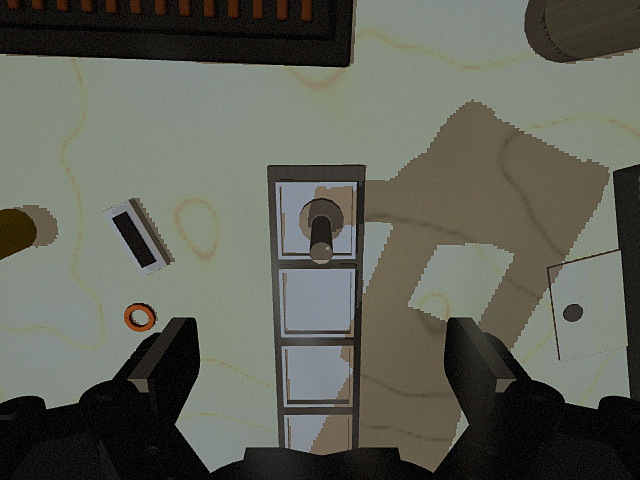

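The valve (321,225) stands in the far pocket. Next the spring.

```bash
python3 -m pendant '[[-1.2,-3.6,0,0.9],[-2.4,-7.2,0,1.8],[-3.6,-10.8,0,2.7],[-4.9,-14.4,0,3.6],[-6.1,-18,0,4.5],[-7.3,-21.6,0,5.4],[-8.5,-25.1,0,6.3],[-9.8,-28.7,0,7.2],[-11,-32.3,0,8.1],[-12.2,-35.9,0,9],[-12.2,-35.9,0,9],[-12.2,-35.9,0,9]]'; python3 -m pendant '[[0,0,0,0],[0,0,0,0]]';python3 - <<'E'
from h import *
go((.538,.2020,.052),-.12)
E
```

```text
time_s: 10.07
eef_pos: [0.5348, 0.2044, 0.1985]
eef_rot: [0.0, 0.998, -0.058, -0.002]
wrist_force: [0.2, -0.3, -0.0]
opening: 0.999
grasp_force: 0.0
time_s: 10.23
eef_pos: [0.5369, 0.2016, 0.1994]
eef_rot: [0.0, 0.998, -0.061, -0.001]
wrist_force: [-0.8, 0.6, 1.2]
opening: 1.001
grasp_force: 0.0
go [ 0.13 -0.07 14.74] roll -0.09 rows 4.0
```

```bash
python3 -m pendant '[[0.1,0,2,0],[0.1,0,6,0],[0.1,0,10,0],[0.1,0,13,0],[0.1,0,14.7,0],[0.1,0,14.7,0],[0.1,0,14.7,0]]'; python3 -m pendant '[[0,0,0,0],[0,0,0,0],[0,0,0,0],[0,0,0,0],[0,0,0,0],[0,0,0,0],[0,0,0,0],[0,0,0,0],[0,0,0,0]]' 0; python3 -m pendant '[[0,0,-0.5,0],[0,0,-1.5,0],[0,0,-3.5,0],[0,0,-6.5,0],[0,0,-10,0],[0,0,-13,0],[0,0,-13,0],[0,0,-13,0]]'; python3 - <<'E'
from h import *
go((.6033,-.1525,.185),.036)
E
```

```text
time_s: 10.82
eef_pos: [0.5376, 0.2012, 0.0523]
eef_rot: [0.0, 0.998, -0.061, -0.001]
wrist_force: [0.0, 0.3, 0.5]
opening: 1.0
grasp_force: 0.0
time_s: 11.57
eef_pos: [0.5386, 0.2028, 0.0546]
eef_rot: [-0.0, 0.998, -0.06, 0.001]
wrist_force: [-1.6, -1.0, 6.4]
opening: 0.325
grasp_force: 58.6
time_s: 12.23
eef_pos: [0.5393, 0.203, 0.1864]
eef_rot: [-0.001, 0.998, -0.06, 0.003]
wrist_force: [-0.1, -0.2, -0.9]
opening: 0.322
grasp_force: 59.2
go [10.62 34.52  0.14] roll -8.96 rows 9.0
```

```bash
python3 -m pendant '[[0.5,1.6,0,-0.4],[1.5,4.8,0,-1.2],[2.6,8.4,0,-2.2],[3.7,12,0,-3.1],[4.8,15.6,0,-4],[5.9,19.2,0,-5],[7,22.8,0,-6],[8.1,26.4,0,-6.9],[9.2,30,0,-7.8],[10.1,33,0,-8.6],[10.6,34.5,0,-9],[10.6,34.5,0,-9]]';python3 -m pendant '[[0,0,0,0],[0,0,0,0],[0,0,0,0]]'; python3 - <<'E'
from h import *
go((.6033,-.1525,.056),.036)
E
```

```text
time_s: 13.23
eef_pos: [0.6008, -0.1563, 0.1815]
eef_rot: [-0.0, 1.0, 0.016, -0.001]
wrist_force: [-0.8, -0.4, -0.7]
opening: 0.325
grasp_force: 59.3
time_s: 13.48
eef_pos: [0.601, -0.151, 0.1825]
eef_rot: [-0.001, 1.0, 0.019, -0.001]
wrist_force: [-0.6, 0.2, -1.7]
opening: 0.326
grasp_force: 59.3
go [ 0.25  0.17 12.65] roll 0.1 rows 4.0
```

```bash
python3 -m pendant '[[0.2,0.1,2,0],[0.2,0.1,5,0],[0.2,0.1,8,0],[0.2,0.1,10.5,0],[0.2,0.1,12,0],[0.2,0.1,12.5,0],[0.2,0.1,12.6,0],[0.2,0.1,12.6,0],[0.2,0.1,12.6,0]]'; python3 -m pendant '[[0,0,0.1,0],[0,0,0.2,0],[0,0,0.3,0],[0,0,0.3,0],[0,0,0.3,0]]'
```

```text
time_s: 14.23
eef_pos: [0.6048, -0.1536, 0.059]
eef_rot: [0.001, 1.0, 0.019, 0.001]
wrist_force: [0.7, -0.6, -0.9]
opening: 0.326
grasp_force: 59.7
time_s: 14.65
eef_pos: [0.6038, -0.1537, 0.0546]
eef_rot: [0.0, 1.0, 0.018, 0.0]
wrist_force: [1.2, 0.2, 0.9]
opening: 0.327
grasp_force: 59.7
```

```bash
python3 -m pendant '[[0,0,0.1,0],[0,0,0.1,0],[0,0,0.1,0]]'; python3 -m pendant '[[0,0,0,0],[0,0,0,0],[0,0,0,0],[0,0,0,0],[0,0,0,0],[0,0,0,0],[0,0,0,0]]' 1;python3 -m pendant '[[0,0,-1,0],[0,0,-4,0],[0,0,-8,0],[0,0,-12,0],[0,0,-14.5,0],[0,0,-14.5,0],[0,0,-14.5,0]]'; python3 - <<'E'
from h import *
go((.606,.1940,.20),-.12)
cv2.imwrite("pics/w6.png",imaging.camera("wrist")[:,:,::-1])
E
```

```text
time_s: 14.9
eef_pos: [0.604, -0.1537, 0.0546]
eef_rot: [0.0, 1.0, 0.018, 0.0]
wrist_force: [-2.9, 1.5, 8.7]
opening: 0.323
grasp_force: 60.4
time_s: 15.48
eef_pos: [0.6036, -0.1535, 0.0532]
eef_rot: [-0.0, 1.0, 0.018, -0.0]
wrist_force: [-0.1, -0.3, -0.7]
opening: 1.0
grasp_force: 0.0
time_s: 16.07
eef_pos: [0.6049, -0.1541, 0.2016]
eef_rot: [0.001, 1.0, 0.018, 0.002]
wrist_force: [-1.2, 0.2, 0.5]
opening: 0.999
grasp_force: 0.0
go [  1.38 -34.78   0.08] roll 8.97 rows 9.0
```

View pics/w6.png

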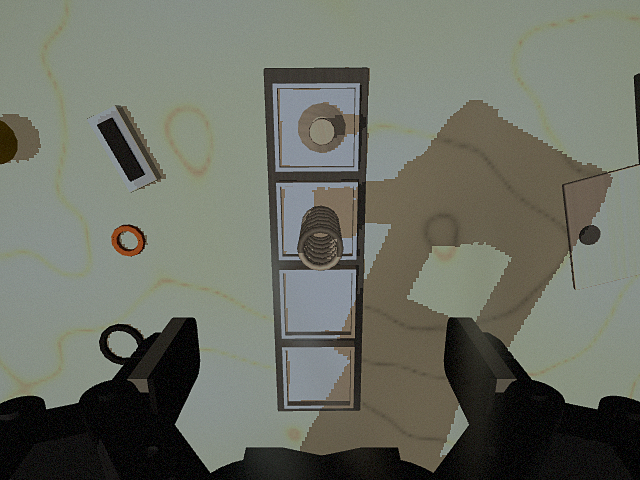

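Valve (322,130) and spring (320,245) both stand in their pockets. Next the piston.

```bash
python3 -m pendant '[[0.1,-3.5,0,0.9],[0.3,-7,0,1.8],[0.4,-10.5,0,2.7],[0.6,-14,0,3.6],[0.7,-17.5,0,4.5],[0.8,-21,0,5.4],[1,-24.5,0,6.3],[1.1,-28,0,7.2],[1.3,-31.5,0,8.1],[1.4,-34.8,0,9],[1.4,-34.8,0,9],[1.4,-34.8,0,9]]'; python3 -m pendant '[[0,0,0,0],[0,0,0,0],[0,0,0,0]]';python3 - <<'E'
from h import *
go((.6055,.1940,.052),-.12)
E
```

```text
time_s: 17.12
eef_pos: [0.6033, 0.1964, 0.1961]
eef_rot: [0.0, 0.998, -0.059, -0.002]
wrist_force: [0.3, -1.0, -0.1]
opening: 1.002
grasp_force: 0.0
time_s: 17.37
eef_pos: [0.6048, 0.1933, 0.1977]
eef_rot: [0.0, 0.998, -0.061, -0.001]
wrist_force: [-0.2, 0.3, -0.1]
opening: 1.0
grasp_force: 0.0
go [ 0.07 -0.08 14.57] roll -0.13 rows 4.0
```

```bash
python3 -m pendant '[[0.1,0,2,0],[0.1,0,6,0],[0.1,0,10,0],[0.1,0,13,0],[0.1,0,14.6,0],[0.1,0,14.6,0],[0.1,0,14.6,0]]'; python3 -m pendant '[[0,0,0,0],[0,0,0,0],[0,0,0,0],[0,0,0,0],[0,0,0,0],[0,0,0,0],[0,0,0,0],[0,0,0,0],[0,0,0,0]]' 0; python3 -m pendant '[[0,0,-0.5,0],[0,0,-1.5,0],[0,0,-3.5,0],[0,0,-6.5,0],[0,0,-10,0],[0,0,-13,0],[0,0,-13,0],[0,0,-13,0]]'; python3 - <<'E'
from h import *
go((.5353,-.155,.185),.036)
E
```

```text
time_s: 17.95
eef_pos: [0.6055, 0.1935, 0.0515]
eef_rot: [0.0, 0.998, -0.061, -0.001]
wrist_force: [0.1, 0.3, 0.6]
opening: 1.001
grasp_force: 0.0
time_s: 18.7
eef_pos: [0.6068, 0.1948, 0.0539]
eef_rot: [-0.0, 0.998, -0.06, 0.001]
wrist_force: [-1.4, -1.3, 7.0]
opening: 0.36
grasp_force: 59.1
time_s: 19.37
eef_pos: [0.6074, 0.1949, 0.1856]
eef_rot: [-0.001, 0.998, -0.06, 0.003]
wrist_force: [-0.4, -0.0, -2.2]
opening: 0.362
grasp_force: 59.6
go [-2.95 35.6  -0.  ] roll -8.96 rows 9.0
```

```bash
python3 -m pendant '[[-0.1,1.6,0,-0.4],[-0.4,4.8,0,-1.2],[-0.7,8.4,0,-2.2],[-1,12,0,-3.1],[-1.3,15.6,0,-4],[-1.6,19.3,0,-5],[-1.9,23,0,-6],[-2.2,26.7,0,-6.9],[-2.5,30.4,0,-7.8],[-2.8,33.8,0,-8.6],[-2.9,35.6,0,-9],[-2.9,35.6,0,-9]]';python3 -m pendant '[[0,0,0,0],[0,0,0,0],[0,0,0,0]]'; python3 - <<'E'
from h import *
go((.5353,-.155,.0555),.036)
E
```

```text
time_s: 20.37
eef_pos: [0.5325, -0.1587, 0.1808]
eef_rot: [-0.0, 1.0, 0.016, -0.001]
wrist_force: [0.1, -0.4, -1.7]
opening: 0.359
grasp_force: 59.7
time_s: 20.62
eef_pos: [0.534, -0.1539, 0.1815]
eef_rot: [-0.001, 1.0, 0.019, -0.001]
wrist_force: [-0.2, 0.1, -3.0]
opening: 0.36
grasp_force: 59.7
go [ 0.14  0.13 12.6 ] roll 0.09 rows 4.0
```

```bash
python3 -m pendant '[[0.1,0.1,2,0],[0.1,0.1,5,0],[0.1,0.1,8,0],[0.1,0.1,10.5,0],[0.1,0.1,12,0],[0.1,0.1,12.5,0],[0.1,0.1,12.6,0],[0.1,0.1,12.6,0],[0.1,0.1,12.6,0]]'; python3 -m pendant '[[0,0,0.1,0],[0,0,0.2,0],[0,0,0.3,0],[0,0,0.3,0],[0,0,0.3,0]]'
```

```text
time_s: 21.37
eef_pos: [0.5365, -0.1564, 0.0577]
eef_rot: [0.001, 1.0, 0.019, 0.001]
wrist_force: [-0.3, -0.4, -1.6]
opening: 0.36
grasp_force: 60.0
time_s: 21.78
eef_pos: [0.5358, -0.1566, 0.0539]
eef_rot: [0.0, 1.0, 0.018, 0.001]
wrist_force: [0.3, 0.4, 1.8]
opening: 0.359
grasp_force: 60.2
```

```bash
python3 -m pendant '[[0,0,0.1,0],[0,0,0.1,0],[0,0,0.1,0]]'; python3 -m pendant '[[0,0,0,0],[0,0,0,0],[0,0,0,0],[0,0,0,0],[0,0,0,0],[0,0,0,0],[0,0,0,0]]' 1;python3 -m pendant '[[0,0,-1,0],[0,0,-4,0],[0,0,-8,0],[0,0,-12,0],[0,0,-14.5,0],[0,0,-14.5,0],[0,0,-14.5,0]]'; python3 - <<'E'
from h import *
go((.667,.1865,.20),-.12)
E
```

```text
time_s: 22.03
eef_pos: [0.5359, -0.1566, 0.0538]
eef_rot: [0.0, 1.0, 0.018, 0.0]
wrist_force: [-3.0, 1.6, 10.8]
opening: 0.359
grasp_force: 61.2
time_s: 22.62
eef_pos: [0.5352, -0.1562, 0.0522]
eef_rot: [-0.0, 1.0, 0.018, -0.0]
wrist_force: [-0.6, 0.4, 0.7]
opening: 1.002
grasp_force: 0.0
time_s: 23.2
eef_pos: [0.5365, -0.1569, 0.2002]
eef_rot: [0.001, 1.0, 0.018, 0.002]
wrist_force: [-0.3, 0.3, -0.7]
opening: 0.994
grasp_force: 0.0
go [ 14.29 -33.84  -0.  ] roll 8.97 rows 9.0
```

```bash
python3 -m pendant '[[1.4,-3.4,0,0.9],[2.9,-6.8,0,1.8],[4.3,-10.1,0,2.7],[5.7,-13.5,0,3.6],[7.1,-16.9,0,4.5],[8.6,-20.3,0,5.4],[10,-23.7,0,6.3],[11.4,-27.1,0,7.2],[12.9,-30.5,0,8.1],[14.3,-33.8,0,9],[14.3,-33.8,0,9],[14.3,-33.8,0,9]]'; python3 -m pendant '[[0,0,0,0],[0,0,0,0],[0,0,0,0]]';python3 - <<'E'
from h import *
go((.667,.1865,.045),-.12)
cv2.imwrite("pics/w7.png",imaging.camera("wrist")[:,:,::-1])
E
```

```text
time_s: 24.2
eef_pos: [0.6648, 0.1887, 0.1949]
eef_rot: [0.0, 0.998, -0.059, -0.002]
wrist_force: [0.9, -1.1, -0.8]
opening: 0.995
grasp_force: 0.0
time_s: 24.45
eef_pos: [0.6655, 0.1853, 0.1969]
eef_rot: [0.0, 0.998, -0.061, -0.0]
wrist_force: [0.8, -0.5, 0.1]
opening: 1.003
grasp_force: 0.0
go [ 0.14 -0.15 15.19] roll -0.13 rows 4.0
```

View pics/w7.png

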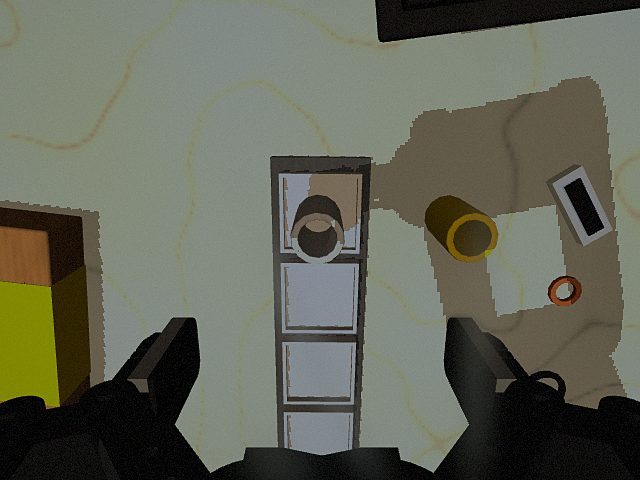

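The grey sleeve, mouth at (318,237), is in its nest on the finger centreline, with the yellow tube (471,237) clear of the right finger.

```bash
python3 -m pendant '[[0.1,-0.1,2,0],[0.1,-0.1,6,0],[0.1,-0.1,10,0],[0.1,-0.1,13.5,0],[0.1,-0.1,15.2,0],[0.1,-0.1,15.2,0],[0.1,-0.1,15.2,0]]'; python3 -m pendant '[[0,0,0,0],[0,0,0,0],[0,0,0,0],[0,0,0,0],[0,0,0,0],[0,0,0,0],[0,0,0,0],[0,0,0,0],[0,0,0,0]]' 0; python3 -m pendant '[[0,0,-0.5,0],[0,0,-1.5,0],[0,0,-3.5,0],[0,0,-6.5,0],[0,0,-10,0],[0,0,-14,0],[0,0,-14,0],[0,0,-14,0]]'; python3 - <<'E'
from h import *
go((.4674,-.1575,.185),.036)
E
```

```text
time_s: 25.08
eef_pos: [0.6664, 0.1867, 0.0446]
eef_rot: [0.0, 0.998, -0.061, -0.001]
wrist_force: [1.1, 0.5, 0.3]
opening: 0.993
grasp_force: 0.0
time_s: 25.83
eef_pos: [0.6682, 0.1878, 0.0473]
eef_rot: [-0.0, 0.998, -0.06, 0.001]
wrist_force: [-0.8, 0.1, 6.1]
opening: 0.379
grasp_force: 59.8
time_s: 26.5
eef_pos: [0.6692, 0.1879, 0.1902]
eef_rot: [-0.001, 0.998, -0.06, 0.004]
wrist_force: [-0.1, -0.2, -1.9]
opening: 0.384
grasp_force: 59.6
go [-15.88  36.71   0.34] roll -8.97 rows 10.0
```

```bash
python3 -m pendant '[[-0.6,1.4,0,-0.4],[-2,4.6,0,-1.2],[-3.6,8.3,0,-2.1],[-5.2,12,0,-3],[-6.8,15.7,0,-3.9],[-8.4,19.4,0,-4.8],[-10,23.1,0,-5.7],[-11.6,26.8,0,-6.6],[-13.2,30.5,0,-7.5],[-14.7,34,0,-8.4],[-15.6,36.1,0,-8.9],[-15.9,36.7,0,-9]]';python3 -m pendant '[[0,0,0,0],[0,0,0,0],[0,0,0,0],[0,0,0,0]]'; python3 - <<'E'
from h import *
go((.4674,-.1575,.0485),.036)
E
```

```text
time_s: 27.5
eef_pos: [0.4625, -0.1599, 0.1842]
eef_rot: [-0.0, 1.0, 0.017, -0.001]
wrist_force: [0.1, -0.2, -1.1]
opening: 0.382
grasp_force: 59.7
time_s: 27.83
eef_pos: [0.4654, -0.1563, 0.185]
eef_rot: [-0.0, 1.0, 0.019, -0.0]
wrist_force: [-0.3, 0.4, -1.5]
opening: 0.384
grasp_force: 59.7
go [ 0.2   0.13 13.65] roll 0.13 rows 4.0
```

```bash
python3 -m pendant '[[0.2,0.1,2,0],[0.2,0.1,5,0],[0.2,0.1,8.5,0],[0.2,0.1,11.5,0],[0.2,0.1,13,0],[0.2,0.1,13.5,0],[0.2,0.1,13.6,0],[0.2,0.1,13.6,0],[0.2,0.1,13.6,0]]'; python3 -m pendant '[[0,0,0.1,0],[0,0,0.2,0],[0,0,0.3,0],[0,0,0.3,0],[0,0,0.3,0]]'
```

```text
time_s: 28.58
eef_pos: [0.4681, -0.1586, 0.0502]
eef_rot: [0.001, 1.0, 0.019, 0.001]
wrist_force: [-0.3, 0.3, -0.2]
opening: 0.384
grasp_force: 59.8
time_s: 29.0
eef_pos: [0.4676, -0.1589, 0.0473]
eef_rot: [0.0, 1.0, 0.018, 0.001]
wrist_force: [-0.6, 0.7, 5.1]
opening: 0.381
grasp_force: 60.3
```

Contact made; releasing, retreating and checking.

```bash
python3 -m pendant '[[0,0,0,0],[0,0,0,0],[0,0,0,0],[0,0,0,0],[0,0,0,0],[0,0,0,0],[0,0,0,0]]' 1;python3 -m pendant '[[0,0,-1,0],[0,0,-4,0],[0,0,-8,0],[0,0,-12,0],[0,0,-16,0],[0,0,-20,0],[0,0,-20,0],[0,0,-20,0]]'; python3 - <<'E'
from h import *
a=imaging.camera("scene")[150:420,120:500]; b=imaging.camera("side")[150:420,100:440]
cv2.imwrite("pics/end.png",np.hstack([a,b])[:,:,::-1])
E
```

```text
time_s: 29.58
eef_pos: [0.467, -0.1585, 0.0462]
eef_rot: [-0.0, 1.0, 0.018, -0.0]
wrist_force: [-0.5, -1.5, -0.0]
opening: 0.999
grasp_force: 0.0
time_s: 30.25
eef_pos: [0.4685, -0.1594, 0.2501]
eef_rot: [0.002, 1.0, 0.018, 0.003]
wrist_force: [-0.4, -0.0, -0.2]
opening: 1.0
grasp_force: 0.0
```

View pics/end.png

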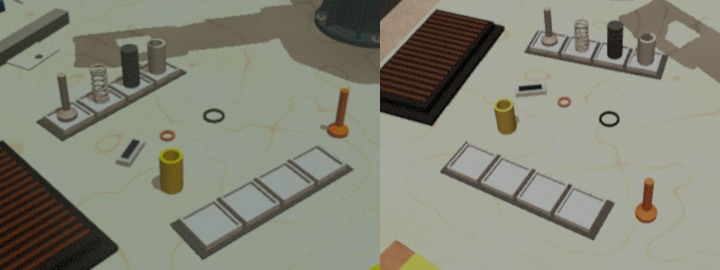

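Both views show all four parts upright in the pockets. From the far end (left crop) they are valve (66,98), spring (99,85), piston (130,67) and sleeve (157,57). The look-alikes have not been touched.

```bash
python3 -c "
from bench import workorder
print(workorder.hand_in())"
```

```text
the job is handed in; nothing more can be done
None
```

I moved all four parts to the empty rack in reverse order (valve farthest from the robot, then spring, piston and sleeve nearest), each upright in its own pocket in the last camera check, and handed the job in at about 30 s.

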